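Level the balance plate by its foot screws

ROBOT

A 7-joint arm with a two-finger parallel gripper is mounted at the origin on the work surface. World frame = base frame: x ahead of the robot, y to its left, z up, the work surface at z = 0. Lengths are in m, angles in rad, forces in N, time in s.
With the tool pointing down it reaches from about 0.425 to 0.925 m from the base axis. Payload 6.8 kg.
Tool frame: the origin (TCP) lies at the very end of the fingers, on their centre line; the grasp point (between the pads) lies 19 mm behind it; z points along the fingers, x is the direction in which the jaws open and shut, and the axes are right-handed (so a half turn about z gives the same grasp; the last joint's range is limited). The gripper opens to 85 mm and grips with 20 to 120 N. Pads are 22 mm wide; open, the fingers measure 114 mm over their backs; the gripper's body (76 mm by 85 mm) begins 54 mm behind the grasp point. The pads swing forward as they close: fully open they stand 13 mm farther back than shut.
Start: joints at [1.034, 0.477, 0.022, 1.555, -0.011, 1.109, -0.083], TCP at [0.281, -0.614, 0.231] pointing down, gripper open.
Joint ranges: [-2.96, 2.96], [-0.34, 2.1], [-1.41, 1.46], [0.24, 2.44], [-1.37, 4.51], [0.17, 1.92], [-2.96, 2.96]. Speed limits (rad/s): [2.39, 2.39, 3.14, 3.14, 3.14, 3.14, 3.14].

INTERFACE

Orientations are given as a unit quaternion [w, x, y, z].
In Python, from station import bot gives the robot as it stands.
- The arm moves only by the shell command python3 -m creep 'ROWS' [FORCE]. ROWS is JSON, a list that holds one entry, the list of rows, each a list of 7 numbers: the shift along the tool's x, y, z in cm, then the turn, a rotation vector about the tool's x, y, z in rad, then the opening, from 0 (shut) to 1 (fully open). In form: [[[dx, dy, dz, wx, wy, wz, claw], ...]]. A call has 1 to 10 rows; each row is the pose to reach, as a shift and turn from the pose commanded when the call began, along the tool's axes at that moment; what a row does not reach only later rows make up. A row lasts 1/8 s, in which the tool goes at most 62.5 mm and 10.7 degrees, less where a joint would pass 70% of its speed; a pose out of reach is approached as far as the arm can. A call with a gripper value outside its range is refused whole. The fingers move at their own pace and stop on an object; FORCE is the grip in N (left out, the last holds). Time passes only in rows, so rows that repeat a pose let the fingers close. It gives the time, the measured TCP pose, the force and the opening at its end, in the units of the state.
- bot.get_obs(): the state, without advancing time (a new reading comes with each control period).
- bot.read_camera(name): name is "side" or "top"; returns (picture, depth): 420x560x3 uint8, blue, green, red; 420x560 float32, m along the optical axis (not along the pixel's ray), 0 where there is no reading.
- bot.calibration(name): a dict with "mtx" (3x3 intrinsics, pixels), "rvec" (rotation vector, rad) and "tvec" (3), from world to camera coordinates, as OpenCV has them. Camera axes: x right, y down, z forward; pixel columns grow to the right and rows downward; lengths in m; the calibration is good to about 2 mm. A picture is of the moment at which its call begins. calibration takes no time and is no camera call.
- bot.hand_in(): hands the job in, once; it reports no verdict.
Trained networks look in the newest picture that a camera, given by its name, has taken for a name from the list of things; names that differ only in an ending like _2 or _b are one class to them, and where a whole thing is asked for, a point or a joint stands for the part that bears it (a point fixed in the world has none). Each returns a list of dicts, best first, with "p" (0 to 1); they miss things now and then, are a little off and sometimes report something else, mostly with a low value. They report only what shows in the picture. A call takes as long as a camera call.
- bot.find_in(camera, label): "xy" ([column, row] in pixels, amid what is visible of it).
- bot.silhouettes(camera, label): "mask" (420x560 bool, what is visible of it) and "xy" ([column, row] in pixels, amid what is visible of it).
The state is a dict: "t": time; "q": joint angles; "joint_vel": joint speeds; "joint_torque": joint torques, N m; "eef_pos": TCP position; "tool_rot": TCP orientation; "contact_force": force on the tool from outside, world axes, zero at the start; "torque": the same for the moment, N m; "gripper_width": opening from 0.0 (shut) to 1.0 (fully open).
Only numpy, scipy, OpenCV 4.12 (cv2) and the standard library are available. Lean on these libraries where they do the work, as an engineer would, in place of code of your own. Each camera call takes 0.05 s, during which the arm holds its last target.

TASK

The granite plate under the balance is out of level. Turn the black four-lobed foot screws at its two front corners, one after the other and as far as each needs, until the bubble of the round vial comes to rest wholly inside the black ring, then take the hand away. Do not push on the balance or the vial, and leave the crucible on the pan and the other things on the bench where they are.

Things in the scene. Friction and masses are not known exactly. Their poses are not given: they have to be found in the camera images.
- weighing_plate: dark granite plate 270 x 310 x 30 mm, top 50 mm above the bench. Origin on the bench under its middle; x points from the front edge (screws, vial) to the rear, y to its left. Stands at varying places and yaws, cannot slide. Fixed rear foot at (100, 0) mm, foot screws at (-105, 125) left and (-105, -125) right in this frame. Screw axes are 80 mm or more clear of the balance.
- grip_left (a point): left foot screw: black palm grip with four round lobes; point on its upright axis at mid-height, 78 mm above the bench (underside 65, top 91, always). Hub radius 17 mm; lobes of radius 8.5 mm centred 32 mm from the axis, 90 degrees apart, joined to the hub by webs: 81 mm across lobes, 34 mm across opposite gaps. Its x axis points at a lobe and turns with the screw, z up.
- grip_right (a point): right foot screw, same shape. Both: right-hand trapezoidal thread of 4 mm lead; clockwise from above raises that corner 0.64 mm per radian, anticlockwise lowers it. Stiff: 0.14 N m, about 4 N at a lobe; stays where it is left. Stops 3.2 rad either side of the level setting; at the start each is at most 2.6 rad from it.
- vial_centre (a point): middle of the round spirit level between the screws: aluminium rim 70 mm across, green window 58 mm across. A black ring of inner radius 10.5 mm lies about this point. This point is 62 mm above the bench.
- bubble_centre (a point): centre of the whitish bubble, 15 mm across, in the vial. It moves to the high side, 1.5 mm per milliradian of tilt: in the plate's frame (x, y) one radian clockwise on the left screw shifts it (-2.3, +3.8) mm, on the right screw (-2.3, -3.8) mm. It comes to rest about 1 s after the screw stops.
- balance: white top-pan balance 150 x 185 mm fixed on the plate, 47 mm behind the vial's rim, round steel pan of 116 mm, 112 mm above the bench. Origin on the plate's top under its middle.
- vial: the vial's round housing, 70 mm across, from the plate's top to 66 mm above the bench; origin under its middle.
- pan_crucible: cream porcelain crucible, 44 mm across, 34 mm high, standing on the balance pan, its rim 146 mm above the bench; origin under its foot.
- check_weight: brass weight, 34 mm across, 60 mm high, standing on the granite to the left of the balance; origin under its foot.
- sample_jar: clear jar of soil with a white lid, 72 mm across, 82 mm high, on the bench to the left of the plate; origin under its foot.
- tongs: steel crucible tongs, 205 mm long, lying across in front of the plate; origin under the pivot.
- spatula: spatula, 200 mm long, lying on the bench to the right of the plate; origin under its middle.
- wash_bottle: white wash bottle with a red cap, 215 mm high, on the bench at the right; origin under its foot.
- crucible_a: empty cream crucible on the bench at the left, 44 mm across; origin under its foot.
- crucible_b: empty cream crucible on the bench at the left, 44 mm across; origin under its foot.

How it is judged:
By the outcome, as a careful person would: the job done as asked, in the order asked, and still so for the second after the job is handed in, with the robot touching nothing.
It also fails if it takes over 70 s, if anything falls off the work surface, if the arm or the gripper's body presses on something with over 40 N, if the wrist force passes 120 N, or if a joint passes its speed limit or range.

## Working session

There is one attempt and no reset: what is moved stays moved. The work goes in short steps, Python scripts to look and compute and a shell command to move; the robot and the scene stay as the last step left them, time stands still between calls to the robot, and variables do not carry over. Pictures are saved under pics/ and viewed, and the job is handed in when it is done.

```bash
ls; mkdir -p pics
python3 - <<'E'
from station import bot
import cv2
o=bot.get_obs(); print(o)
for n in("top","side"):
    p,d=bot.read_camera(n); cv2.imwrite(f"pics/{n}0.png",p); print(bot.calibration(n))
    for l in("grip_left","grip_right","vial_centre","bubble_centre"):
        print(n,l,[(r["xy"],round(r["p"],2)) for r in bot.find_in(n,l)])
E
```

```text
pics
{'t': 0.0, 'q': array([ 1.03391595,  0.47780365,  0.0223353 ,  1.55642089, -0.0114798 ,
        1.10932642, -0.08308478]), 'joint_vel': array([-0.00027865, -0.00054606,  0.00103489,  0.00019063,  0.00203169,
       -0.00143567,  0.00082723]), 'joint_torque': array([ 2.27260530e-04, -5.96461308e+01,  1.60800051e+00, -2.81203580e+01,
        1.24869586e-02,  9.36207158e-03, -2.50470765e-05]), 'eef_pos': array([ 0.2803803 , -0.61336975,  0.23033617]), 'tool_rot': array([-4.28868576e-04,  8.41369793e-01, -5.40459096e-01, -8.08327801e-04]), 'contact_force': array([ 0.28508375,  1.20962371, -0.21698757]), 'torque': array([-0.04244381,  0.0171977 , -0.01462141]), 'gripper_width': 1.0021368200895122}
{'mtx': array([[437.91494533,   0.        , 278.94716997],
       [  0.        , 437.91494533, 213.3993788 ],
       [  0.        ,   0.        ,   1.        ]]), 'rvec': array([ 2.1155225 , -2.15538276,  0.18404881]), 'tvec': array([-0.00724896,  0.54665708,  0.95850514])}
top grip_left [([219.7, 219.1], 0.91)]
top grip_right [([323.8, 192.1], 0.94)]
top vial_centre [([260.5, 165.2], 0.92), ([215.4, 218.4], 0.74)]
top bubble_centre [([294.1, 258.6], 0.42)]
{'mtx': array([[512.98784497,   0.        , 286.64288226],
       [  0.        , 512.98784497, 198.62293175],
       [  0.        ,   0.        ,   1.        ]]), 'rvec': array([ 0.43418266, -2.74264875,  1.19262531]), 'tvec': array([0.5369024 , 0.20712059, 1.10193605])}
side grip_left [([285.3, 251.8], 0.85)]
side grip_right [([292.3, 174.1], 0.67)]
side vial_centre [([203.5, 181.7], 0.73), ([242.5, 225.5], 0.58)]
side bubble_centre []
```

View pics/top0.png

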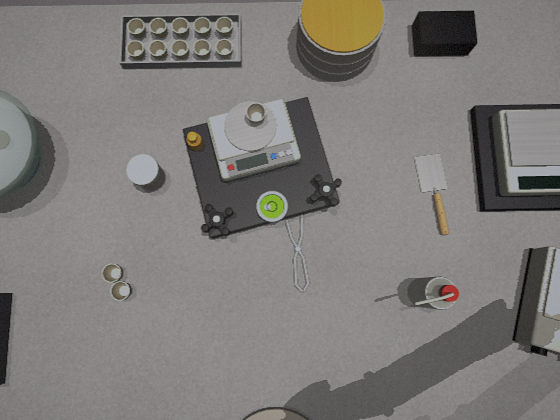

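View pics/side0.png

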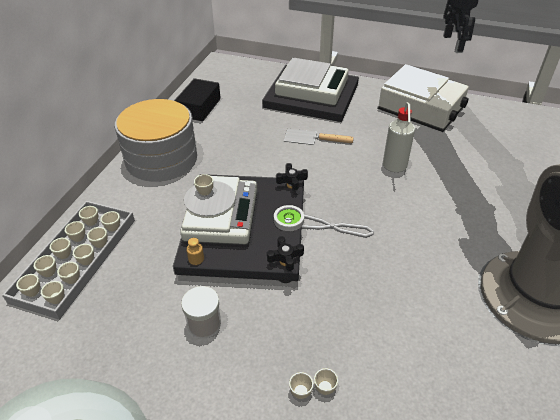

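The top picture shows the left screw at about (216,219), the right screw at (325,190) and the vial at (272,206). The network's vial_centre at (260,165) is wrong because that pixel lies on the balance. Next I'll zoom in and localise.

```bash
cat > h.py <<'E'
from station import bot
import cv2,numpy as np
def pix2w(n,uv,z):
    c=bot.calibration(n);R,_=cv2.Rodrigues(c["rvec"]);C=-R.T@c["tvec"]
    r=R.T@np.linalg.inv(c["mtx"])@np.array([uv[0],uv[1],1.]);return C+r*(z-C[2])/r[2]
def w2pix(n,P):
    c=bot.calibration(n);return cv2.projectPoints(np.float64(P).reshape(-1,3),c["rvec"],c["tvec"],c["mtx"],None)[0].reshape(-1,2)
E
python3 - <<'E'
from h import *
p=cv2.imread("pics/top0.png")
c=p[170:250,190:350]; cv2.imwrite("pics/top0z.png",cv2.resize(c,None,fx=5,fy=5,interpolation=cv2.INTER_CUBIC))
p=cv2.imread("pics/side0.png")
c=p[155:285,220:380]; cv2.imwrite("pics/side0z.png",cv2.resize(c,None,fx=4,fy=4,interpolation=cv2.INTER_CUBIC))
bot.read_camera("top"); bot.read_camera("side")
for n in("top","side"):
  for l in("grip_left","grip_right","vial","weighing_plate"):
    for r in bot.silhouettes(n,l): print(n,l,r["xy"],round(r["p"],2),r["mask"].sum(), pix2w(n,r["xy"],.078 if 'grip' in l else .062 if l=='vial' else .05))
  if n=="top":pass
E
```

```text
top grip_left [214.5, 220.3] 0.75 563 [0.52815306 0.1256296  0.078     ]
top grip_right [322.9, 190.0] 0.83 478 [ 0.5923611  -0.11674481  0.078     ]
top grip_right [258.5, 112.4] 0.31 351 [0.77847446 0.02548846 0.078     ]
top vial [111.6, 272.2] 0.48 283 [0.41906664 0.35400313 0.062     ]
top weighing_plate [257.5, 165.8] 0.87 15159 [0.65901831 0.0303584  0.05      ]
side grip_left [284.2, 253.6] 0.8 630 [0.53078345 0.12141906 0.078     ]
side grip_right [291.7, 172.9] 0.67 471 [ 0.59480234 -0.13482886  0.078     ]
side weighing_plate [246.2, 227.3] 0.91 11935 [0.64560013 0.05015161 0.05      ]
```

View pics/top0z.png

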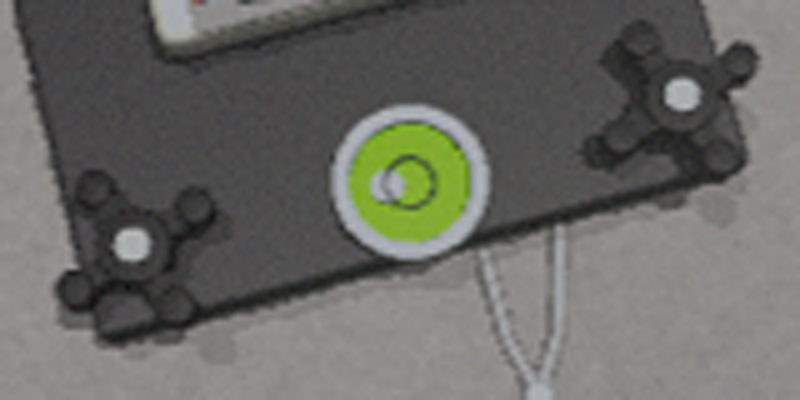

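View pics/side0z.png

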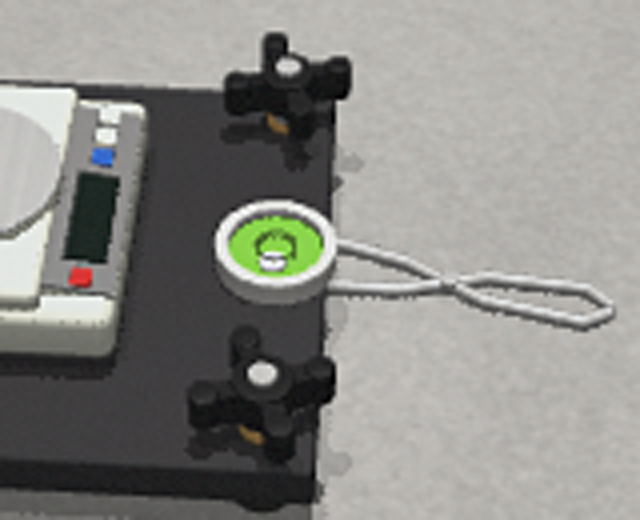

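The zooms show white cap dots on the screw axes at about (216.4,219.0) and (326.6,188.8), the ring centre at about (272,206.4), and the bubble at about (267.6,207), left of the ring centre. Next I'll turn these into plate-frame numbers.

```bash
cat >> h.py <<'E'
def capcent(n,p,uv,r=5,th=150):
    # centroid of bright low-sat dot
    u,v=map(int,uv);w=p[v-r:v+r+1,u-r:u+r+1].astype(float).min(2)
    w=np.clip(w-th,0,None)
    ys,xs=np.mgrid[v-r:v+r+1,u-r:u+r+1];return np.array([(xs*w).sum(),(ys*w).sum()])/w.sum()
def bubble(n,p,uv0,r=13):
    # window green+bubble ; blue channel discriminates bubble (whitish) from green
    u,v=map(int,np.round(uv0));c=p[v-r:v+r+1,u-r:u+r+1].astype(float)
    return c
E
python3 - <<'E'
from h import *
P={}
for n,L,Rr in(("top",(216,219),(326,189)),("side",(285,248),(292,171))):
    p=cv2.imread(f"pics/{n}0.png")
    a=capcent(n,p,L,4,130);b=capcent(n,p,Rr,4,130)
    A=pix2w(n,a,.092);B=pix2w(n,b,.092);print(n,a,b,A,B,np.linalg.norm(A-B))
    hsv=cv2.cvtColor(p,cv2.COLOR_BGR2HSV)
    g=((hsv[...,0]>30)&(hsv[...,0]<60)&(hsv[...,1]>120)&(hsv[...,2]>80)).astype(np.uint8)
    k,l,s,c=cv2.connectedComponentsWithStats(g); i=1+np.argmax(s[1:,4]);print(s[i])
    cs,_=cv2.findContours((l==i).astype(np.uint8),cv2.RETR_EXTERNAL,cv2.CHAIN_APPROX_NONE)
    e=cv2.fitEllipse(cv2.convexHull(max(cs,key=len)));print("ell",e,pix2w(n,e[0],.062))
    x,y=map(int,np.round(e[0]))
    print(p[y-9:y+10,x-13:x+14,0])
E
```

```text
top [215.90109034 218.43380062] [325.9681742  188.38442211] [0.53003217 0.12058827 0.092     ] [ 0.59276529 -0.12212291  0.092     ] 0.250687382698356
[260 195  24  23 391]
ell ((271.72454833984375, 205.83670043945312), (23.206144332885742, 23.687604904174805), 89.08228302001953) [ 0.56138124 -0.00134311  0.062     ]
[[151 185 180 179 143  62  34  41  42  44  47  44  48  44  47  47  51  45
   44  45  36 122 171 182 181 161 110]
 [160 182 179 146  60  39  36  44  50  45  48  49  41  43  43  45  40  49
   50  46  47  34 121 171 180 181 143]
 [183 181 150  84  42  44  42  38  48  40  47  39  41  45  34  45  45  40
   42  51  43  37  27 150 181 178 160]
 [182 170 114  35  44  45  44  42  49  47  44  47  45  44  49  47  49  50
   50  46  42  35  32  80 159 180 183]
 [182 145  65  45  39  48  50  44  41  46  51  53  53  55  55  46  35  54
   42  45  47  47  53  32 146 180 179]
 [169 115  28  41  41  36  41  38  33  37  46  47  31  38  31  52  51  49
   51  49  46  52  53  41  76 158 180]
 [162 108  35  40  43  44  50  64  51  56  56  44  43  51  51  41  47  54
   47  38  53  45  47  44  51
[... 3134 characters left out ...]
  70  88 226 231 234]
 [230 233 196  92  68  73  75  73  85 242 241 238 167 235 248 130  76  75
   75  75  74  70  64 171 230 236 185]
 [201 231 231 232 124  69  68  71  69 189 245 246 242 249 212  96  72  75
   75  72  67 129 181 228 234 216 117]
 [105 200 233 235 233 193 113  69  65  73 138 162 167 143  94  70  71  70
   68  63 130 226 232 234 216 126  85]
 [ 90 106 169 233 233 232 230 191 108  88  69  74  75  67  61  62  61 130
  134 225 231 233 238 192 123  89  84]
 [ 96  90 100 141 205 234 236 232 230 231 235 191 182 183 188 229 231 237
  230 235 237 190 129 107  93  88  83]
 [ 95  96  93  94 113 117 145 206 236 235 238 234 234 238 234 235 235 240
  217 186 133 108  93  94  94  87 155]]
```

```bash
cat >> h.py <<'E'
from scipy.spatial.transform import Rotation as Ro
def plan(pos,yaw):
    o=bot.get_obs();q=o["tool_rot"];R=Ro.from_quat([q[1],q[2],q[3],q[0]])
    best=None
    for k in(0,np.pi):
        a=yaw+k; T=Ro.from_matrix(np.array([[np.cos(a),np.sin(a),0],[np.sin(a),-np.cos(a),0],[0,0,-1.]]))
        w=(R.inv()*T).as_rotvec()
        if best is None or np.linalg.norm(w)<np.linalg.norm(best):best=w
    d=R.inv().apply(np.array(pos)-o["eef_pos"])*100
    print("t",o["t"],"pos",o["eef_pos"].round(4),"yaw",np.degrees(np.arctan2(*R.as_matrix()[1::-1,0])).round(1),"q",o["q"].round(2),"F",o["contact_force"].round(1),"w",round(o["gripper_width"],3))
    print("shift cm",d.round(2),"rot",best.round(3))
E
python3 - <<'E'
from h import *
org=np.array([190,170]);f=lambda x,y:np.array([x,y])/5.+org-.4
L=[f(95,187),f(197,207),f(75,292),f(178,307)]
Rr=[f(641,42),f(738,62),f(722,156),f(625,135)]
for nm,ax,S in(("L",(.530,.1206),L),("R",(.5928,-.1221),Rr)):
    A=[]
    for s in S:
        w=pix2w("top",s,.088)[:2]; v=w-ax; A.append(np.degrees(np.arctan2(v[1],v[0]))); print(nm,w.round(4),np.linalg.norm(v).round(4),A[-1].round(1))
    print(np.degrees(np.angle(np.mean(np.exp(4j*np.radians(A)))))/4, np.mean([pix2w("top",s,.088)[:2] for s in S],0))
yaw=np.arctan2(.0627,.2427);Rm=np.array([[np.cos(yaw),-np.sin(yaw)],[np.sin(yaw),np.cos(yaw)]])
v=pix2w("top",(271.72,205.84),.062)[:2];b=pix2w("top",(267.4,207.),.062)[:2]
d=Rm.T@(b-v)*1000;print("bubble plate mm",d)
print("LR",np.linalg.solve([[-2.3,-2.3],[3.8,-3.8]],-d))
print(pix2w("top",(442,292),.2), pix2w("top",(300,285),0))
plan([.5928,-.1221,.2],0)
E
```

```text
L [0.5565 0.1373] 0.0313 32.3
L [0.5467 0.0925] 0.0327 -59.3
L [0.51   0.1457] 0.0321 128.6
L [0.5025 0.1007] 0.0339 -144.1
34.36144686397294 [0.52891727 0.11905937]
R [ 0.6177 -0.1053] 0.03 34.1
R [ 0.6078 -0.1481] 0.03 -60.1
R [ 0.5653 -0.1393] 0.0324 -148.0
R [ 0.5755 -0.0968] 0.0307 124.3
32.56174498069848 [ 0.59156437 -0.12235774]
bubble plate mm [ 0.04469754 10.12522819]
LR [-1.32255001  1.34198372]
[ 0.36467163 -0.32052799  0.2       ] [ 0.38370255 -0.06368032  0.        ]
t 1.0 pos [ 0.2807 -0.6139  0.2313] yaw -65.4 q [ 1.03  0.48  0.02  1.56 -0.01  1.11 -0.08] F [ 0.1 -0.1  0.2] w 1.002
shift cm [-31.75 -48.84   3.13] rot [ 0.    -0.    -1.142]
```

```bash
python3 - <<'E'
from h import *
plan([.5922,-.1222,.2],-.216)
E
python3 -m creep '[[[-2,-5,-6,0,0,0,1],[-5,-9,-8,0,0,-0.15,1],[-9,-14,-8,0,0,-0.3,1],[-13,-19,-8,0,0,-0.45,1],[-17,-25,-8,0,0,-0.6,1],[-20,-31,-8,0,0,-0.75,1],[-24,-37,-8,0,0,-0.93,1],[-28,-43,-6,0,0,-0.93,1],[-31.7,-48.8,-2,0,0,-0.93,1],[-31.7,-48.8,0,0,0,-0.93,1]]]' 40
python3 - <<'E'
from h import *
plan([.5922,-.1222,.12],-.216)
E
```

```text
t 1.0 pos [ 0.2807 -0.6139  0.2313] yaw -65.4 q [ 1.03  0.48  0.02  1.56 -0.01  1.11 -0.08] F [ 0.1 -0.1  0.2] w 1.002
shift cm [-31.76 -48.78   3.13] rot [ 0.    -0.    -0.926]
t: 2.25
eef_pos: [0.5913, -0.1261, 0.2371]
tool_rot: [-0.0, 0.994, -0.105, 0.002]
contact_force: [1.1, -1.2, -0.3]
gripper_width: 1.002
t 2.25 pos [ 0.5913 -0.1261  0.2371] yaw -12.1 q [ 0.4   0.38 -0.38  1.71  0.16  1.08 -0.24] F [ 1.1 -1.2 -0.3] w 1.002
shift cm [-0.04 -0.39 11.71] rot [-0.    -0.004  0.005]
```

```bash
python3 -m creep '[[[0,0,4,0,0,0,1],[0,0,8,0,0,0,1],[0,0,11,0,0,0,1],[0,0,11,0,0,0,1],[0,0,11,0,0,0,1]]]' 40
python3 - <<'E'
from h import *
plan([.5922,-.1222,.062],-.216)
for n in("top","side"):
    p,d=bot.read_camera(n);x,y=map(int,w2pix(n,[[.58,-.10,.09]])[0])
    cv2.imwrite(f"pics/{n}1z.png",cv2.resize(p[y-60:y+60,x-80:x+80],None,fx=4,fy=4,interpolation=cv2.INTER_CUBIC))
E
```

```text
t: 2.88
eef_pos: [0.5902, -0.1282, 0.1277]
tool_rot: [0.0, 0.994, -0.106, 0.001]
contact_force: [0.7, 0.1, -0.3]
gripper_width: 1.004
t 2.875 pos [ 0.5902 -0.1282  0.1277] yaw -12.2 q [ 0.38  0.5  -0.35  1.81  0.22  0.87 -0.29] F [ 0.7  0.1 -0.3] w 1.004
shift cm [ 0.06 -0.63  6.57] rot [-0.    -0.002  0.004]
```

View pics/side1z.png

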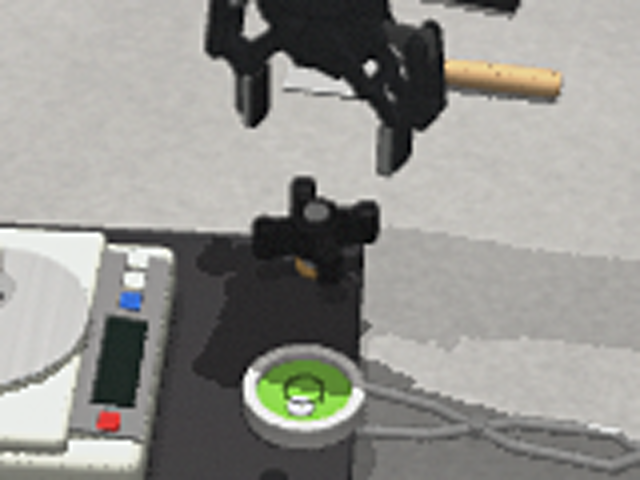

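View pics/top1z.png

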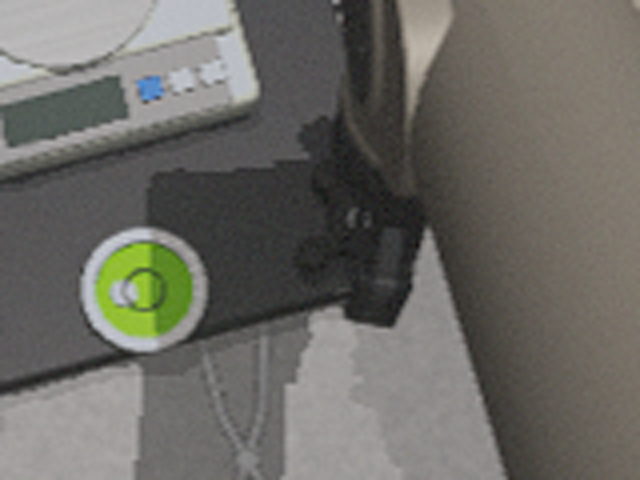

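The side view shows the open jaws above the right screw, with the fingers fore and aft over its gaps. The TCP is about 6 mm off in y, so I'll correct that and then lower.

```bash
python3 -m creep '[[[0.1,-0.6,0,0,0,0,1],[0.1,-0.6,1,0,0,0,1],[0.1,-0.6,1,0,0,0,1]]]' 40
python3 - <<'E'
from h import *
plan([.5922,-.1222,.062],-.216)
E
```

```text
t: 3.35
eef_pos: [0.5907, -0.1223, 0.1154]
tool_rot: [0.0, 0.994, -0.106, -0.001]
contact_force: [1.0, -0.1, 1.2]
gripper_width: 1.002
t 3.35 pos [ 0.5907 -0.1223  0.1154] yaw -12.1 q [ 0.36  0.52 -0.35  1.81  0.22  0.85 -0.3 ] F [ 1.  -0.1  1.2] w 1.002
shift cm [ 0.15 -0.05  5.34] rot [0.    0.002 0.004]
```

```bash
python3 -m creep '[[[0.1,0,2,0,0,0,1],[0.1,0,4,0,0,0,1],[0.1,0,5.3,0,0,0,1],[0.1,0,5.3,0,0,0,1],[0.1,0,5.3,0,0,0,1]]]' 40
python3 - <<'E'
from h import *
plan([.5922,-.1222,.062],-.216)
E
```

```text
t: 3.98
eef_pos: [0.5928, -0.1227, 0.0636]
tool_rot: [-0.0, 0.994, -0.106, 0.0]
contact_force: [0.0, -0.2, -0.5]
gripper_width: 0.999
t 3.975 pos [ 0.5928 -0.1227  0.0636] yaw -12.1 q [ 0.35  0.59 -0.33  1.84  0.26  0.76 -0.33] F [ 0.  -0.2 -0.5] w 0.999
shift cm [-0.07 -0.03  0.16] rot [-0.    -0.     0.004]
```

Now I'll close on the hub in stages.

```bash
python3 -m creep '[[[0,0,0,0,0,0,0.7],[0,0,0,0,0,0,0.5],[0,0,0,0,0,0,0.4],[0,0,0,0,0,0,0.3],[0,0,0,0,0,0,0.3],[0,0,0,0,0,0,0.3],[0,0,0,0,0,0,0.3]]]' 40
python3 - <<'E'
from h import *
plan([.5922,-.1222,.062],-.216)
E
```

```text
t: 4.85
eef_pos: [0.5923, -0.123, 0.0641]
tool_rot: [0.0, 0.994, -0.106, -0.0]
contact_force: [-2.1, -0.8, 6.4]
gripper_width: 0.426
t 4.85 pos [ 0.5923 -0.123   0.0641] yaw -12.2 q [ 0.35  0.58 -0.33  1.84  0.26  0.76 -0.33] F [-2.1 -0.8  6.4] w 0.426
shift cm [-0.03 -0.08  0.21] rot [0.001 0.    0.003]
```

```bash
python3 -m creep '[[[0,0,0,0,0,0.12,0.3],[0,0,0,0,0,0.26,0.3],[0,0,0,0,0,0.4,0.3],[0,0,0,0,0,0.54,0.3],[0,0,0,0,0,0.68,0.3],[0,0,0,0,0,0.8,0.3],[0,0,0,0,0,0.8,0.3]]]' 40
python3 - <<'E'
from h import *
plan([.5922,-.1222,.062],-.216)
E
```

```text
t: 5.72
eef_pos: [0.5923, -0.123, 0.0641]
tool_rot: [0.0, 0.875, -0.485, 0.0]
contact_force: [-2.6, -0.7, 6.1]
gripper_width: 0.423
t 5.725 pos [ 0.5923 -0.123   0.0641] yaw -58.0 q [ 0.2   0.57 -0.13  1.85  0.1   0.73 -1.  ] F [-2.6 -0.7  6.1] w 0.423
shift cm [-0.08 -0.04  0.21] rot [ 0.001 -0.    -0.796]
```

```bash
python3 -m creep '[[[0,0,0,0,0,0.12,0.3],[0,0,0,0,0,0.26,0.3],[0,0,0,0,0,0.4,0.3],[0,0,0,0,0,0.52,0.3],[0,0,0,0,0,0.52,0.3],[0,0,0,0,0,0.52,0.3],[0,0,0,0,0,0.52,0.3],[0,0,0,0,0,0.52,0.3],[0,0,0,0,0,0.52,0.3],[0,0,0,0,0,0.52,0.3]]]' 40
python3 - <<'E'
from h import *
plan([.5922,-.1222,.062],-.216)
for n in("top","side"):
    p,d=bot.read_camera(n);cv2.imwrite(f"pics/{n}2.png",p);x,y=map(int,w2pix(n,[[.57,-.05,.09]])[0])
    cv2.imwrite(f"pics/{n}2z.png",cv2.resize(p[y-60:y+60,x-80:x+80],None,fx=4,fy=4,interpolation=cv2.INTER_CUBIC))
E
```

```text
t: 6.98
eef_pos: [0.5923, -0.1231, 0.0641]
tool_rot: [0.0, 0.721, -0.693, 0.0]
contact_force: [-1.9, -1.2, 6.1]
gripper_width: 0.426
t 6.975 pos [ 0.5923 -0.1231  0.0641] yaw -87.7 q [ 0.1   0.56  0.01  1.86 -0.    0.72 -1.43] F [-1.9 -1.2  6.1] w 0.426
shift cm [-0.09  0.01  0.21] rot [ 0.    -0.    -1.315]
```

View pics/side2z.png

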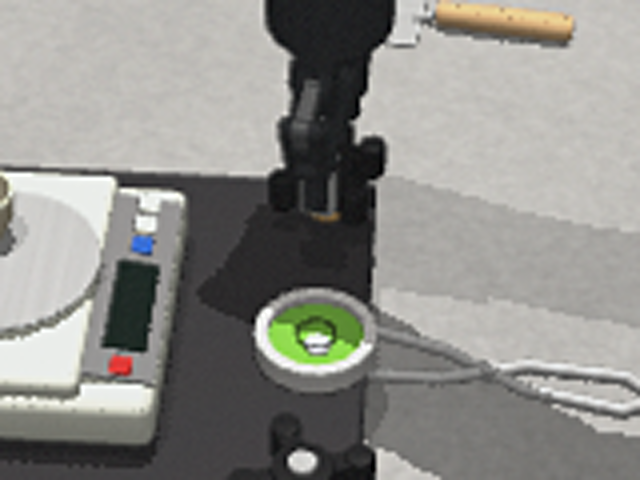

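View pics/top2z.png

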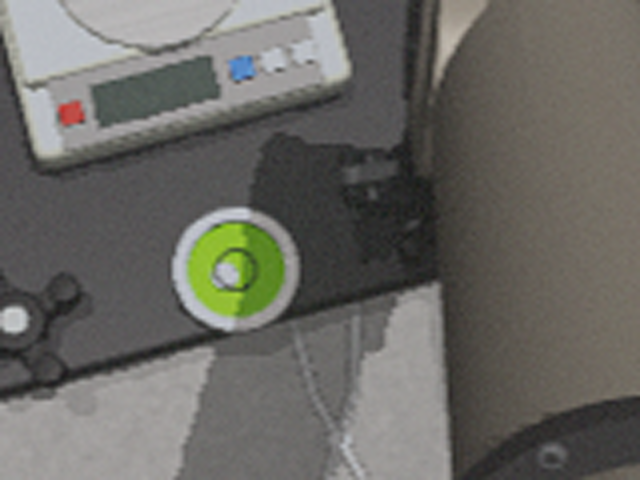

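The right screw turned and the bubble moved halfway, so about 4.5 mm of left offset remains. I'll release, lift, and go to the left screw.

```bash
python3 -m creep '[[[0,0,0,0,0,0,0.7],[0,0,0,0,0,0,1],[0,0,0,0,0,0,1],[0,0,0,0,0,0,1],[0,0,-3,0,0,0,1],[0,0,-7,0,0,0,1],[0,0,-11,0,0,0,1],[0,0,-14,0,0,0,1],[0,0,-14,0,0,0,1]]]' 40
python3 - <<'E'
from h import *
plan([.5296,.1200,.2],np.radians(-100.6))
E
```

```text
t: 8.2
eef_pos: [0.5941, -0.1229, 0.2062]
tool_rot: [-0.002, 0.721, -0.693, 0.002]
contact_force: [0.2, 0.1, -0.7]
gripper_width: 0.997
t 8.2 pos [ 0.5941 -0.1229  0.2062] yaw -87.8 q [ 0.09  0.39  0.02  1.76 -0.01  0.99 -1.42] F [ 0.2  0.1 -0.7] w 0.997
shift cm [-24.53   5.51   0.57] rot [-0.005 -0.     0.224]
```

```bash
python3 -m creep '[[[-3,0.7,0,0,0,0.05,1],[-8,1.8,0,0,0,0.1,1],[-13,3,0,0,0,0.15,1],[-18,4,0,0,0,0.22,1],[-22,5,0,0,0,0.22,1],[-24.5,5.5,0,0,0,0.22,1],[-24.5,5.5,2,0,0,0.22,1],[-24.5,5.5,6,0,0,0.22,1],[-24.5,5.5,8,0,0,0.22,1],[-24.5,5.5,8,0,0,0.22,1]]]' 40
python3 - <<'E'
from h import *
plan([.5296,.1200,.064],np.radians(-100.6))
E
```

```text
t: 9.45
eef_pos: [0.526, 0.1194, 0.121]
tool_rot: [-0.002, -0.64, 0.768, 0.001]
contact_force: [0.1, -0.3, 0.5]
gripper_width: 1.003
t 9.45 pos [0.526  0.1194 0.121 ] yaw -100.4 q [-0.3   0.4  -0.05  1.97  0.03  0.78 -2.12] F [ 0.1 -0.3  0.5] w 1.003
shift cm [-0.14 -0.37  5.7 ] rot [ 0.005 -0.002  0.004]
```

```bash
python3 -m creep '[[[-0.1,-0.3,0,0,0,0,1],[-0.1,-0.3,0,0,0,0,1]]]' 40
python3 - <<'E'
from h import *
plan([.5296,.1200,.064],np.radians(-100.6))
for n in("side",):
    p,d=bot.read_camera(n);x,y=map(int,w2pix(n,[[.55,.1,.09]])[0])
    cv2.imwrite(f"pics/{n}3z.png",cv2.resize(p[y-60:y+60,x-80:x+80],None,fx=4,fy=4,interpolation=cv2.INTER_CUBIC))
E
```

```text
t: 9.7
eef_pos: [0.5322, 0.1207, 0.1244]
tool_rot: [0.001, -0.64, 0.768, -0.0]
contact_force: [1.2, 0.0, -1.4]
gripper_width: 1.003
t 9.7 pos [0.5322 0.1207 0.1244] yaw -100.4 q [-0.3   0.4  -0.05  1.96  0.03  0.78 -2.11] F [ 1.2  0.  -1.4] w 1.003
shift cm [0.12 0.25 6.04] rot [-0.002  0.001  0.004]
```

View pics/side3z.png

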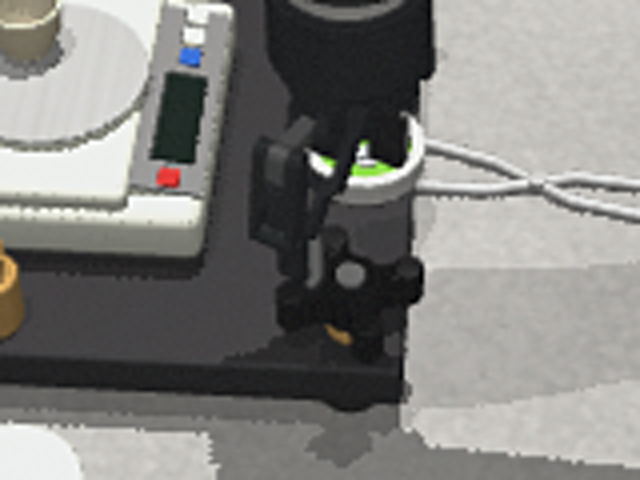

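```bash
python3 -m creep '[[[0,0,0,0,0,0,1],[0,0,0,0,0,0,1]]]' 40
python3 - <<'E'
from h import *
plan([.5296,.1200,.064],np.radians(-100.6))
n="side"
p,d=bot.read_camera(n);x,y=map(int,w2pix(n,[[.55,.1,.09]])[0])
z=cv2.resize(p[y-60:y+60,x-80:x+80],None,fx=4,fy=4,interpolation=cv2.INTER_CUBIC)
o=bot.get_obs();c=o["eef_pos"];a=np.radians(-100.4);u=np.array([np.cos(a),np.sin(a),0])
for P,col in((c+[0,0,.013]-u*.0425,(0,0,255)),(c+[0,0,.013]+u*.0425,(255,0,0)),(np.array([.5296,.12,.092]),(0,255,255))):
    q=(w2pix(n,[P])[0]-[x-80,y-60])*4;print(q);cv2.circle(z,tuple(map(int,q)),5,col,2)
cv2.imwrite("pics/side4z.png",z)
E
```

```text
t: 10.0
eef_pos: [0.5312, 0.1204, 0.1237]
tool_rot: [0.0, -0.64, 0.768, -0.0]
contact_force: [-0.0, -0.1, 0.5]
gripper_width: 1.003
t 10.0 pos [0.5312 0.1204 0.1237] yaw -100.4 q [-0.3   0.4  -0.05  1.96  0.03  0.78 -2.11] F [-0.  -0.1  0.5] w 1.003
shift cm [0.07 0.16 5.97] rot [-0.001  0.     0.004]
[303.89117136 272.327014  ]
[383.72094175 164.44382946]
[347.83546811 275.35818818]
```

View pics/side4z.png

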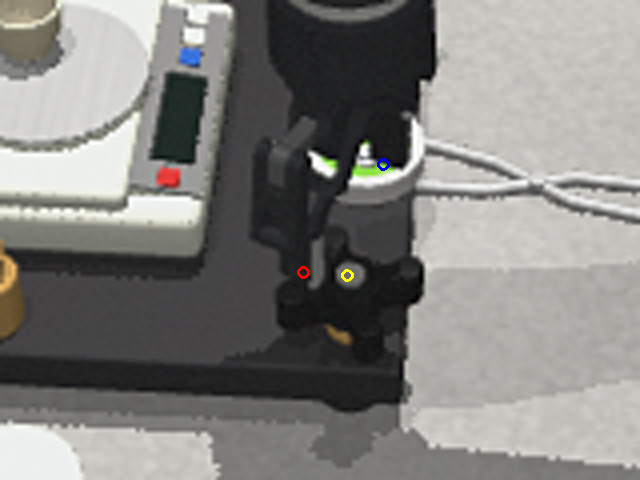

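The red, blue and yellow overlay marks agree with the picture: near finger at (304,272), far finger at (384,164), and the cap at (348,275) on the estimated axis. Lowering now.

```bash
python3 -m creep '[[[0.1,0.1,0,0,0,0,1],[0.1,0.1,2,0,0,0,1],[0.1,0.1,4,0,0,0,1],[0.1,0.1,5.9,0,0,0,1],[0.1,0.1,5.9,0,0,0,1],[0.1,0.1,5.9,0,0,0,1]]]' 40
python3 - <<'E'
from h import *
plan([.5296,.1200,.064],np.radians(-100.6))
E
```

```text
t: 10.8
eef_pos: [0.5303, 0.1197, 0.065]
tool_rot: [0.0, -0.64, 0.768, -0.0]
contact_force: [-0.2, 0.0, 0.1]
gripper_width: 0.998
t 10.8 pos [0.5303 0.1197 0.065 ] yaw -100.4 q [-0.3   0.48 -0.05  2.    0.04  0.66 -2.12] F [-0.2  0.   0.1] w 0.998
shift cm [-0.02  0.08  0.1 ] rot [-0.001  0.     0.004]
```

```bash
python3 -m creep '[[[0,0,0,0,0,0,0.7],[0,0,0,0,0,0,0.5],[0,0,0,0,0,0,0.4],[0,0,0,0,0,0,0.3],[0,0,0,0,0,0,0.3],[0,0,0,0,0,0,0.3],[0,0,0,0,0,0,0.3]]]' 40
python3 -m creep '[[[0,0,0,0,0,-0.12,0.3],[0,0,0,0,0,-0.26,0.3],[0,0,0,0,0,-0.4,0.3],[0,0,0,0,0,-0.54,0.3],[0,0,0,0,0,-0.68,0.3],[0,0,0,0,0,-0.8,0.3],[0,0,0,0,0,-0.8,0.3]]]' 40
```

```text
t: 11.68
eef_pos: [0.5301, 0.1192, 0.0651]
tool_rot: [-0.0, -0.64, 0.768, -0.0]
contact_force: [-2.3, -1.6, 5.9]
gripper_width: 0.424
t: 12.55
eef_pos: [0.53, 0.1193, 0.0651]
tool_rot: [0.0, 0.889, -0.458, 0.0]
contact_force: [-2.5, -1.1, 6.4]
gripper_width: 0.425
```

```bash
python3 -m creep '[[[0,0,0,0,0,-0.12,0.3],[0,0,0,0,0,-0.26,0.3],[0,0,0,0,0,-0.4,0.3],[0,0,0,0,0,-0.5,0.3],[0,0,0,0,0,-0.5,0.3],[0,0,0,0,0,-0.5,0.3],[0,0,0,0,0,-0.5,0.3],[0,0,0,0,0,-0.5,0.3],[0,0,0,0,0,-0.5,0.3],[0,0,0,0,0,-0.5,0.3]]]' 40
python3 -m creep '[[[0,0,0,0,0,0,0.3],[0,0,0,0,0,0,0.3],[0,0,0,0,0,0,0.3]]]' 40
python3 - <<'E'
from h import *
plan([.53,.1193,.2],0)
for n in("top","side"):
    p,d=bot.read_camera(n);cv2.imwrite(f"pics/{n}5.png",p);x,y=map(int,w2pix(n,[[.56,.02,.09]])[0])
    cv2.imwrite(f"pics/{n}5z.png",cv2.resize(p[y-45:y+45,x-60:x+60],None,fx=6,fy=6,interpolation=cv2.INTER_CUBIC))
E
```

```text
t: 13.8
eef_pos: [0.53, 0.1194, 0.0651]
tool_rot: [0.0, 0.975, -0.224, 0.0]
contact_force: [-2.8, -1.7, 5.8]
gripper_width: 0.425
t: 14.18
eef_pos: [0.53, 0.1193, 0.0651]
tool_rot: [0.0, 0.975, -0.224, 0.0]
contact_force: [-3.2, -0.8, 6.3]
gripper_width: 0.427
t 14.175 pos [0.53   0.1193 0.0651] yaw -25.9 q [-0.04  0.51 -0.37  1.98  0.28  0.7  -1.04] F [-3.2 -0.8  6.3] w 0.427
shift cm [ 1.000e-02  1.000e-02 -1.349e+01] rot [ 0.001 -0.    -0.452]
```

View pics/side5z.png

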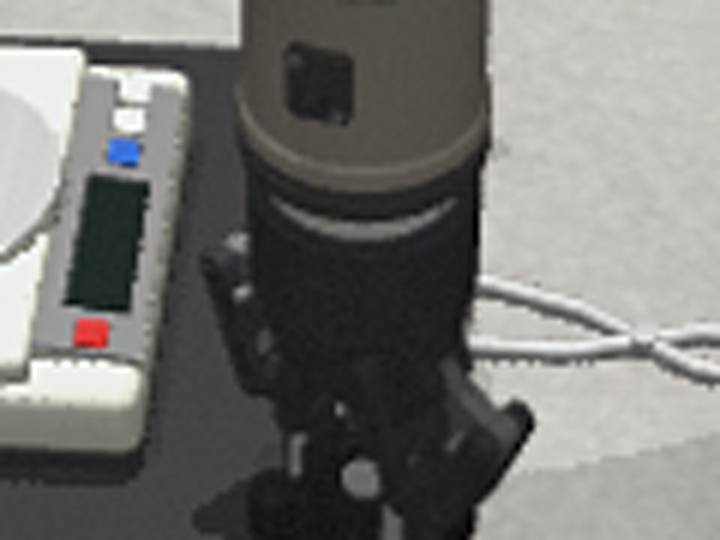

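View pics/top5z.png

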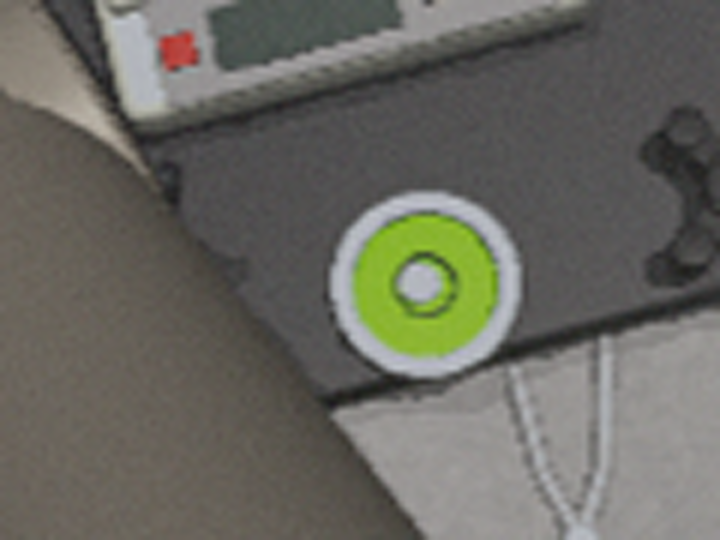

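The top view shows the bubble centre near (420,282) and the ring centre near (427,285) in zoomed pixels. That is about 2.7 mm off with 3 mm allowed, so I'll measure it and trim.

```bash
cat >> h.py <<'E'
def meas(n="top",N=4):
    yaw=np.arctan2(.0627,.2427);Rm=np.array([[np.cos(yaw),-np.sin(yaw)],[np.sin(yaw),np.cos(yaw)]])
    u=np.mean([bot.read_camera(n)[0].astype(float) for _ in range(N)],0)
    e=(271.72,205.84); r=11
    ys,xs=np.mgrid[0:420,0:560];m=np.hypot(xs-e[0],ys-e[1])<9.3
    w=np.where(m,np.clip(u[...,0]-70,0,None),0)
    b=np.array([(xs*w).sum(),(ys*w).sum()])/w.sum()
    # ring: dark pixels in max channel(green), black fraction
    g=np.where(m,np.clip(120-u[...,1],0,None),0)
    rc=np.array([(xs*g).sum(),(ys*g).sum()])/max(g.sum(),1)
    # rim centroid from greyish rim
    d=Rm.T@(pix2w(n,b,.062)-pix2w(n,e,.062))[:2]*1000
    print("bubble px",b.round(2),"ring px(dark)",rc.round(2),"plate mm",d.round(2),"LR",np.linalg.solve([[-2.3,-2.3],[3.8,-3.8]],-d).round(2))
    return u
E
python3 - <<'E'
from h import *
u=meas()
print(u[198:215,262:283,0].astype(int));print(u[198:215,262:283,1].astype(int))
E
```

```text
bubble px [270.58 205.6 ] ring px(dark) [272.71 203.78] plate mm [1.23 2.34] LR [-0.04  0.58]
[[151  60  43  44  48  46  45  50  43  47  44  51  48  48  47  50  51  47
   39 129 179]
 [ 63  38  40  45  45  45  50  46  45  48  47  47  48  44  47  44  47  47
   37  55 159]
 [ 39  43  47  46  46  49  47  46  48  47  48  50  51  49  47  48  48  48
   44  34 102]
 [ 42  48  45  46  47  45  46  48  45  46  49  51  47  51  47  50  48  49
   50  43  37]
 [ 43  46  46  46  49  45  48  69  79  76  62  41  47  52  46  45  48  50
   49  50  32]
 [ 44  45  48  46  48  45  95 173 197 197 170 104  43  43  50  48  51  50
   48  50  45]
 [ 46  49  48  45  47  69 167 193 188 190 193 168  96  45  53  53  48  51
   52  50  48]
 [ 48  47  49  49  46 130 179 189 187 186 188 176 122  37  45  53  51  53
   51  54  50]
 [ 47  47  47  48  45 131 181 189 188 186 188 193 149  45  51  54  51  50
   50  51  47]
 [ 49  45  45  50  42 101 170 190 189 189 191 173 114  47  52  52  51  50
   51  52  49]
 [ 45  50  51  48  49  42  97 169 190 190 180 124  41  43  45  53  51  51
   51  52  48]
 [ 47  49  49  47  49  49  
[... 1321 characters left out ...]
0 185 143 151 182 181 182 182 181 169 173 183 149 160 183 181
  181 181 182]
 [180 181 182 183 157 115 123 166 180 179 171 155 172 149 109 162 182 181
  181 181 182]
 [181 181 181 181 184 147 119 142 142 152 173 183 181 136 152 185 182 180
  180 181 181]
 [181 180 181 180 183 186 144 128 171 180 183 151 103 129 171 183 180 180
  181 182 153]
 [180 181 180 181 182 182 159 140 124 112 108 108 155 180 183 182 181 182
  181 182 161]
 [180 181 181 181 181 182 183 184 185 186 185 186 184 182 181 182 180 180
  181 181 175]
 [178 180 180 180 180 180 181 181 180 182 182 182 181 180 182 181 180 180
  182 180 181]
 [180 181 181 180 180 181 180 182 181 181 182 180 181 181 181 180 181 181
  181 180 181]]
```

```bash
python3 -m creep '[[[0,0,0,0,0,0,0.7],[0,0,0,0,0,0,1],[0,0,0,0,0,0,1],[0,0,0,0,0,0,1],[0,0,-3,0,0,0,1],[0,0,-7,0,0,0,1],[0,0,-11,0,0,0,1],[0,0,-15,0,0,0,1],[0,0,-20,0,0,0,1],[0,0,-20,0,0,0,1]]]' 40
python3 - <<'E'
from h import *
plan([.5922,-.1228,.22],-.216)
for n in("top","side"):
    p,d=bot.read_camera(n);cv2.imwrite(f"pics/{n}6.png",p);x,y=map(int,w2pix(n,[[.56,0,.07]])[0])
    cv2.imwrite(f"pics/{n}6z.png",cv2.resize(p[y-50:y+50,x-65:x+65],None,fx=6,fy=6,interpolation=cv2.INTER_CUBIC))
meas()
E
```

```text
t: 15.72
eef_pos: [0.5322, 0.1206, 0.2686]
tool_rot: [-0.002, 0.975, -0.224, 0.004]
contact_force: [-0.9, 0.5, -0.2]
gripper_width: 1.003
t 15.725 pos [0.5322 0.1206 0.2686] yaw -25.9 q [ 0.04  0.26 -0.45  1.8   0.13  1.1  -0.91] F [-0.9  0.5 -0.2] w 1.003
shift cm [16.   19.3   4.86] rot [-0.004 -0.007 -0.236]
bubble px [270.6 205.6] ring px(dark) [272.67 203.94] plate mm [1.22 2.28] LR [-0.04  0.57]
```

View pics/side6z.png

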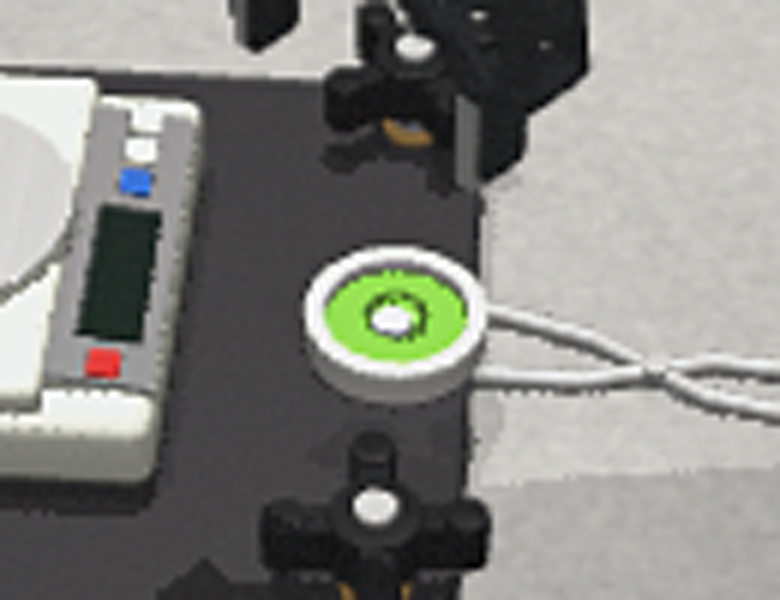

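View pics/top6z.png

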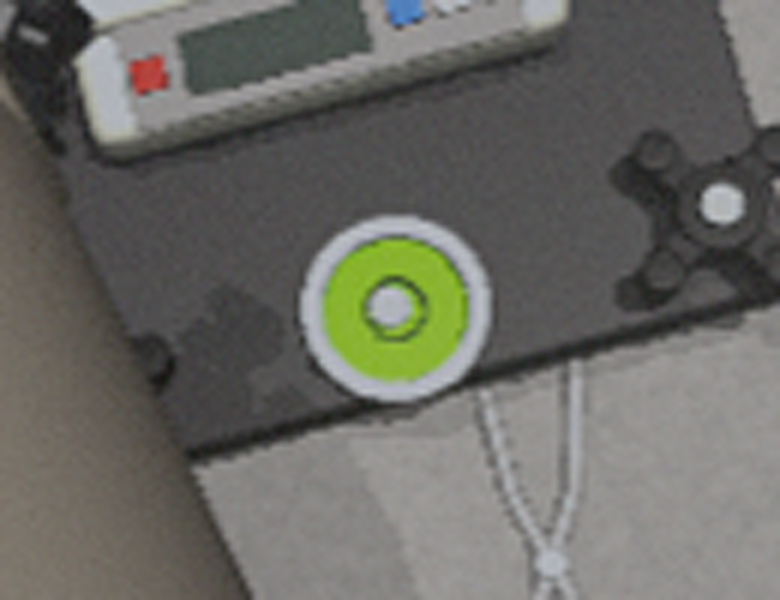

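Both views show the bubble inside the ring but against its left edge. I'll trim the right screw about 0.5 rad clockwise for margin. Its gaps should now lie at yaw +2.3° or −87.7°.

```bash
python3 - <<'E'
from h import *
plan([.5923,-.1230,.22],np.radians(2.3))
E
python3 -m creep '[[[1.5,2,0,0,0,-0.1,1],[4,5,0,0,0,-0.2,1],[7.5,9,0,0,0,-0.3,1],[11,13,0,0,0,-0.4,1],[14,17,0,0,0,-0.49,1],[16,19.3,0,0,0,-0.49,1],[16,19.3,4,0,0,-0.49,1],[16,19.3,8,0,0,-0.49,1],[16,19.3,13,0,0,-0.49,1],[16,19.3,14,0,0,-0.49,1]]]' 40
python3 -m creep '[[[0,0,0,0,0,0,1],[0,0,0,0,0,0,1]]]' 40
python3 - <<'E'
from h import *
plan([.5923,-.1230,.064],np.radians(2.3))
E
```

```text
t 16.025 pos [0.5292 0.1193 0.2629] yaw -25.9 q [ 0.04  0.26 -0.45  1.81  0.13  1.1  -0.91] F [ 0.1 -0.2 -0.1] w 1.002
shift cm [16.27 19.03  4.29] rot [ 0.001  0.002 -0.492]
t: 17.27
eef_pos: [0.5865, -0.1235, 0.1203]
tool_rot: [-0.001, 1.0, 0.019, -0.004]
contact_force: [0.0, 0.1, -0.4]
gripper_width: 0.996
t: 17.52
eef_pos: [0.591, -0.1239, 0.1264]
tool_rot: [0.0, 1.0, 0.019, 0.002]
contact_force: [0.1, 0.2, 0.5]
gripper_width: 0.998
t 17.525 pos [ 0.591  -0.1239  0.1264] yaw 2.2 q [ 0.38  0.5  -0.36  1.81  0.23  0.87 -0.05] F [0.1 0.2 0.5] w 0.998
shift cm [ 0.11 -0.09  6.24] rot [ 0.001 -0.003 -0.002]
```

```bash
python3 -m creep '[[[0.1,-0.1,2,0,0,0,1],[0.1,-0.1,4,0,0,0,1],[0.1,-0.1,6,0,0,0,1],[0.1,-0.1,6,0,0,0,1],[0.1,-0.1,6,0,0,0,1]]]' 40
python3 -m creep '[[[0,0,0,0,0,0,0.7],[0,0,0,0,0,0,0.5],[0,0,0,0,0,0,0.4],[0,0,0,0,0,0,0.3],[0,0,0,0,0,0,0.3],[0,0,0,0,0,0,0.3],[0,0,0,0,0,0,0.3]]]' 40
```

```text
t: 18.15
eef_pos: [0.5907, -0.1228, 0.0643]
tool_rot: [-0.0, 1.0, 0.019, -0.0]
contact_force: [-0.2, -0.3, 0.4]
gripper_width: 0.996
t: 19.02
eef_pos: [0.5921, -0.1229, 0.0654]
tool_rot: [0.0, 1.0, 0.019, 0.002]
contact_force: [3.2, 0.7, 5.3]
gripper_width: 0.428
```

```bash
python3 -m creep '[[[0,0,0,0,0,0.12,0.3],[0,0,0,0,0,0.24,0.3],[0,0,0,0,0,0.36,0.3],[0,0,0,0,0,0.5,0.3],[0,0,0,0,0,0.5,0.3],[0,0,0,0,0,0.5,0.3],[0,0,0,0,0,0.5,0.3],[0,0,0,0,0,0.5,0.3],[0,0,0,0,0,0.5,0.3],[0,0,0,0,0,0.5,0.3]]]' 40
python3 -m creep '[[[0,0,0,0,0,0,0.3],[0,0,0,0,0,0,0.3],[0,0,0,0,0,0,0.3]]]' 40
python3 - <<'E'
from h import *
u=meas();cv2.imwrite("pics/top7z.png",cv2.resize(u[160:250,210:330].astype(np.uint8),None,fx=6,fy=6,interpolation=cv2.INTER_CUBIC))
E
```

```text
t: 20.27
eef_pos: [0.592, -0.123, 0.0654]
tool_rot: [-0.0, 0.973, -0.229, 0.002]
contact_force: [2.5, -0.2, 6.4]
gripper_width: 0.424
t: 20.65
eef_pos: [0.592, -0.123, 0.0654]
tool_rot: [-0.0, 0.973, -0.229, 0.002]
contact_force: [3.0, 0.5, 6.1]
gripper_width: 0.422
bubble px [271.45 205.91] ring px(dark) [274.11 205.18] plate mm [0.01 0.64] LR [-0.08  0.09]
```

View pics/top7z.png

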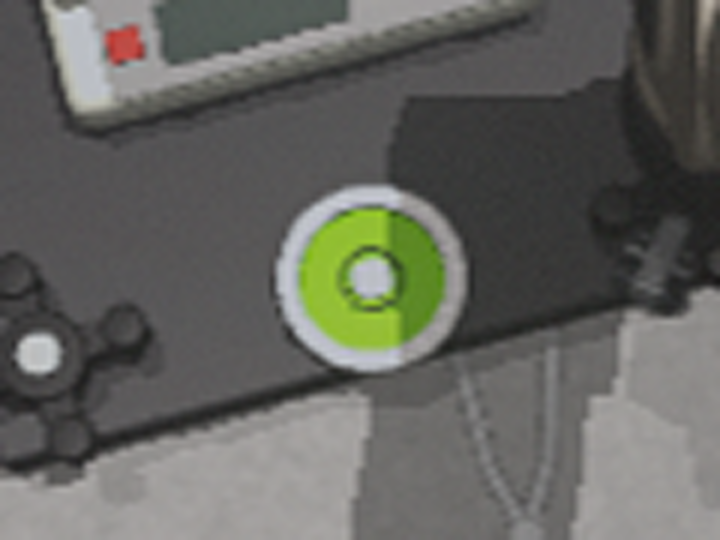

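The bubble at (371,277) in zoomed pixels is now centred in the ring. I'll release, lift and check with both cameras.

```bash
python3 -m creep '[[[0,0,0,0,0,0,0.7],[0,0,0,0,0,0,1],[0,0,0,0,0,0,1],[0,0,0,0,0,0,1],[0,0,-3,0,0,0,1],[0,0,-7,0,0,0,1],[0,0,-11,0,0,0,1],[0,0,-15,0,0,0,1],[0,0,-20,0,0,0,1],[0,0,-20,0,0,0,1]]]' 40
python3 -m creep '[[[0,0,0,0,0,0,1],[0,0,0,0,0,0,1],[0,0,0,0,0,0,1],[0,0,0,0,0,0,1],[0,0,0,0,0,0,1],[0,0,0,0,0,0,1]]]' 40
python3 - <<'E'
from h import *
meas()
for n in("top","side"):
    p,d=bot.read_camera(n);cv2.imwrite(f"pics/{n}8.png",p);x,y=map(int,w2pix(n,[[.56,0,.07]])[0])
    z=cv2.resize(p[y-40:y+40,x-60:x+60],None,fx=4,fy=4,interpolation=cv2.INTER_CUBIC)
    cv2.imwrite(f"pics/{n}8z.png",np.vstack([cv2.resize(p,(480,280),interpolation=cv2.INTER_AREA),z[:310]]))
E
```

```text
t: 22.1
eef_pos: [0.5929, -0.123, 0.269]
tool_rot: [-0.0, 0.973, -0.229, 0.004]
contact_force: [-0.7, -0.4, -0.0]
gripper_width: 0.997
t: 22.85
eef_pos: [0.5905, -0.1228, 0.2643]
tool_rot: [-0.0, 0.973, -0.229, -0.0]
contact_force: [-0.7, -0.4, 0.1]
gripper_width: 1.001
bubble px [271.43 205.95] ring px(dark) [271.63 205.9 ] plate mm [-0.07  0.7 ] LR [-0.11  0.08]
```

View pics/side8z.png

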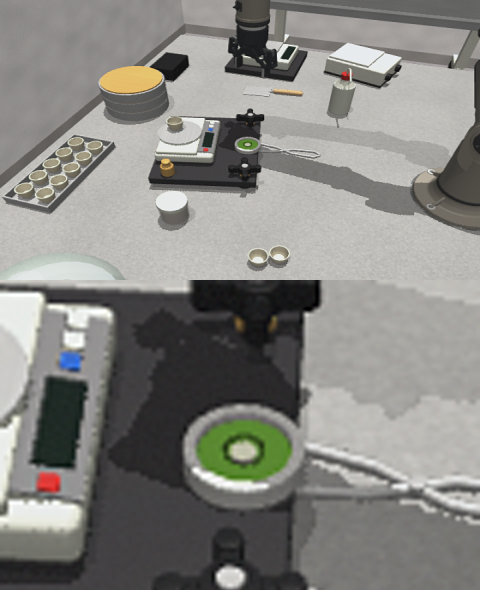

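View pics/top8z.png

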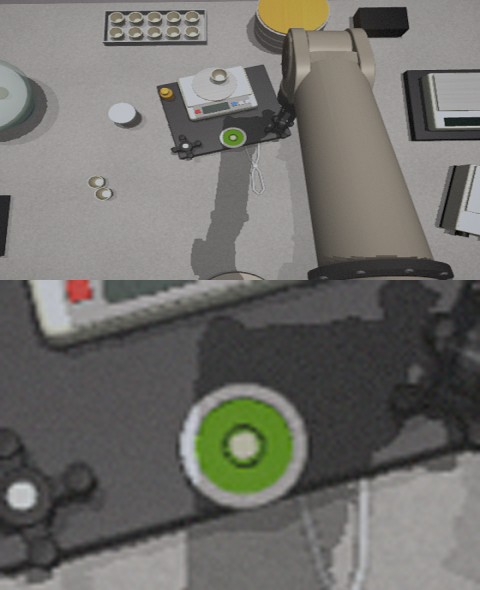

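Both views show the bubble centred in the ring, the other things in place, and the hand clear at z = 0.26 m.

```bash
python3 -c "
from station import bot
print(bot.hand_in())"
```

```text
the job is handed in; nothing more can be done
None
```

I levelled the plate and handed the job in at about 23 s of the 70 s allowed. The bubble rests wholly inside the black ring.

**Screws:** I gripped each foot screw across two opposite gaps between its lobes. I turned the right one about 1.3 rad clockwise, then the left one about 1.3 rad anticlockwise. That left the bubble inside the ring but close to its left edge, so I went back and gave the right screw another 0.5 rad clockwise.

**Last checks:** With the hand lifted clear (fingertips 0.26 m above the bench), the top camera put the bubble 0.7 mm from the ring's centre, where up to 3 mm is allowed. The side camera also showed it centred. The crucible and the other things looked to be where they were in the pictures; I compared them by eye and did not measure them. The wrist force I read at the end of each move stayed below about 8 N.

**Disagreements:**
- The network's position for the vial landed on the balance, and its one low-confidence report of the bubble was also wrong. I measured both from the pixels instead.
- The two cameras differed by up to 7 mm on where the screws are. I used the top camera because its spacing between the screws matched the stated 250 mm.

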